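# Switch off the lamp driver and pull its fuse plug

## Task

Make the inspection lamp's driver safe: turn its black selector knob to off (pointer at the white dot), and only then pull the red fuse plug straight out of its sprung socket. Lay the plug gently inside the blue tray, with the knob left at off, and leave the other things on the bench where they are.

Things in the scene. Friction and masses are not known exactly. Their poses are not given: they have to be found in the camera images.
- panel: White case of the lamp driver, fixed; its flat face, 130 mm (up the slope) x 190 mm (across), slopes 25 degrees. Origin: centre of the face, about 91 mm above the bench. z: the face's outward normal, 25 degrees from vertical, leaning to the driver's front (roughly towards the robot); x runs up the slope, y across to the left. Knob and socket stand 90 mm apart across the face.
- socket (a point): Centre of the socket's mouth in the panel face, at panel (0, -45, 0) mm, under the red plug; axes as the panel's. 28 mm deep along -z. Two sprung balls hold the plug by a notch: about 10 to 20 N along +z frees it within the first 5 mm; keep to the axis until it has risen 25 mm.
- knob_foot (a point): Foot of the selector knob, on its axis and on the panel face, at panel (0, 45, 0) mm; axes as the panel's. The black knob: a round skirt 42 mm wide, 8 mm high, and on it a straight bar grip 40 mm long, 12 mm thick, top 30 mm above the face; a white line on one half of the bar is the pointer.
- selector (a joint): Angle of the selector knob (rad), growing clockwise seen from in front of the face. 0 = off: the pointer points straight up the slope (panel +x), at the white dot. It clicks in at 0, 0.6 (yellow dot) and 1.2 (orange dot), with stops just beyond 0 and 1.2. The bar lies along panel (cos q, -sin q).
- plug: Red fuse plug, loose, 40 g, home in the socket at the start with its axes along the panel's. Origin: centre of its flange's underside, on the panel face when home; z out of the socket. Flange 36 x 24 x 4 mm; above it the grip, 30 mm (x) x 16 mm (y), up to z = 30 mm, best taken across y; below it a blade 20 x 8 mm, 23 mm long.
- tray: Blue open tray, fixed, 120 mm (x) x 150 mm (y) outside, 22 mm high, walls and floor 3 mm. Origin: centre of its underside on the bench. The plug may lie in it any way up.
- specimen_pot: White polythene pot with screw lid, 47 mm wide, 43 mm high, on the bench in front of the work: leave it. Origin: centre of its underside.
- loupe: Black and clear eye loupe, 41 mm wide, 42 mm high, on the bench in front, to the right: leave it. Origin: centre of its underside.
- petri_dish: Clear shallow dish, 63 mm wide, 16 mm high, on the bench at the left: leave it. Origin: centre of its underside.

How it is judged:
On the way, in this order (a step that is already met when the one before it is completed fails the run):
1. the selector is at off while the plug is still home (value of joint selector below 0.15 rad and z of plug in the frame of socket below 0.005 m), for 0.2 s.
2. the plug is fully out of its socket (distance between plug and socket above 0.03 m), for 0.1 s.
At the end, for the whole second after the job is handed in: The selector is within 0.15 rad of off, and the plug lies at rest inside the tray (its origin within the walls and less than 40 mm above the bench), released (value of joint selector below 0.15 rad and x of plug in the frame of tray between -0.057 and 0.057 m and y of plug in the frame of tray between -0.072 and 0.072 m and z of plug in the frame of tray below 0.04 m and linear speed of plug below 0.02 m/s); the robot touches nothing.
It fails at once if the plug is drawn (5 mm or more) while the selector is not at off (z of plug in the frame of socket above 0.005 m and value of joint selector above 0.25 rad).
It fails at once if the plug is dropped or thrown into the tray (faster than 0.75 m/s within it) (horizontal distance between plug and tray below 0.09 m and height (world z) of plug below 0.05 m and linear speed of plug above 0.75 m/s).
It fails at once if a bystander (pot, loupe or dish) is moved more than 30 mm (distance of any of specimen_pot, loupe, petri_dish from where it was at the start of the episode above 0.03 m).
It also fails if it takes over 61 s, if anything falls off the work surface, if the arm or the gripper's body presses on something with over 40 N, if the wrist force passes 120 N, or if a joint passes its speed limit or range.

## Robot

A 7-joint arm with a two-finger parallel gripper is mounted at the origin on a cart in front of the work surface, level with it; the furniture and walls round the work are solid. World frame = base frame: x ahead of the robot, y to its left, z up, the work surface at z = 0. Lengths are in m, angles in rad, forces in N, time in s.
With the tool pointing down it reaches from about 0.4 to 0.85 m from the base axis. Payload 6.9 kg.
Tool frame: the origin (TCP) lies at the very end of the fingers, on their centre line; the grasp point (between the pads) lies behind it (r.tcp_to_grasp is the z of the grasp point in the tool frame, in m); z points along the fingers, y is the line along which they close (so a half turn about z gives the same grasp; the last joint's range is limited). The gripper opens to 85 mm and grips with 20 to 120 N. Pads are 22 mm wide; open, the fingers measure 114 mm over their backs; the gripper's body (76 mm by 85 mm) begins 54 mm behind the grasp point. The pads swing forward as they close: fully open they stand 13 mm farther back than shut.
Start: joints at [-1.192, 0.507, -0.238, 1.5, 0.126, 1.149, -0.155], TCP at [0.169, 0.602, 0.203] pointing down, gripper open.
Joint ranges: [-3.08, 3.08], [-0.24, 2.05], [-1.43, 1.35], [0, 2.5], [-1.52, 4.66], [0.17, 1.96], [-2.89, 2.89]. Speed limits (rad/s): [2.39, 2.39, 3.14, 3.14, 3.14, 3.14, 3.14].

## Interface

Orientations are given as a rotation vector (axis times angle).
In Python, from bench import r gives the robot as it stands. Calls block until the motion is done:
- r.move_pose(position, orientation): joint-space move of the TCP to a pose.
- r.movel(position, frame=None, speed=0.15, contact_N=None): straight line of the TCP; frame=None keeps the orientation; speed is the mean speed in m/s. With contact_N (N) it stops when the force on the tool has changed by that much, and returns True; else False.
- r.movej(angles): joint-space move.
- r.command_gripper(opening, grip_force=None): finger opening in m; grip_force is the grip in N (None keeps the last); returns when the fingers have stopped.
- r.wait(seconds).
- r.inverse_kinematics(position, orientation): joint angles nearest the present ones, or None.
- r.sense(): the state.
- r.read_camera(name): name is "side" or "top" or "wrist"; returns a dict with "image" (480x640x3 uint8, red, green, blue), "z_map" (480x640 float32, m along the optical axis (not along the pixel's ray), 0 where there is no reading), "mtx" (3x3 intrinsics, pixels), "R" (3x3) and "t" (3): a world point X has camera coordinates R X + t; the wrist camera has in their place "mount" (4x4, takes a point from camera to tool coordinates, whose origin is the TCP and whose axes are the flange's). Camera axes: x right, y down, z forward; pixel columns grow to the right and rows downward; lengths in m; the calibration is good to about 2 mm. A picture is of the moment at which its call begins: read the wrist's pose just before it.
A pose or a line that the arm cannot do raises r.IKError and nothing moves.
- r.job_done(): hands the job in; it is judged then, once.
The state is a dict: "clock": time; "joint_pos": joint angles; "joint_velocities": joint speeds; "joint_efforts": joint torques, N m; "eef_pos": TCP position; "orientation": TCP orientation; "wrist_force": force on the tool from outside, world axes, zero at the start; "ft_torque": the same for the moment, N m; "gripper_width": finger opening in m; "grasp_force": force on a finger pad.
Only numpy, scipy, OpenCV 4.12 (cv2) and the standard library are available. Lean on these libraries where they do the work, as an engineer would, in place of code of your own. Each camera call takes 0.05 s, during which the arm holds its last target. There are 200 camera calls.

## Working session

There is one attempt and no reset: what is moved stays moved. The work goes in short steps, each a Python script; the robot and the scene stay as the last script left them, time stands still between calls to the robot, and variables do not carry over. Pictures are saved under pics/ and viewed, at most 10 in all, crops included, and the job is handed in when it is done.

```bash
ls; mkdir -p pics; python3 - <<'E'
from bench import r
import cv2,numpy as np,pickle
D={}
for n in("top","side"):
    c=r.read_camera(n);D[n]=c
    cv2.imwrite(f"pics/{n}0.png",c["image"][:,:,::-1]);print(n,c["mtx"].tolist(),(-c["R"].T@c["t"]).round(3),c["R"].round(2).tolist(),(c["z_map"]>0).mean())
pickle.dump(D,open("d0.pkl","wb"))
s=r.sense();print(s["clock"],s["eef_pos"],s["orientation"],s["gripper_width"],r.tcp_to_grasp)
E
```

```text
pics
top [[471.93411852462356, 0.0, 322.6050597663736], [0.0, 471.93411852462356, 235.75930930346732], [0.0, 0.0, 1.0]] [0.474 0.025 1.21 ] [[0.0, -1.0, 0.02], [-1.0, -0.0, -0.06], [0.06, -0.02, -1.0]] 0.9959895833333333
side [[523.9945910720113, 0.0, 317.4521531397727], [0.0, 523.9945910720113, 241.85632624456724], [0.0, 0.0, 1.0]] [-0.011 -0.63   0.625] [[0.78, -0.62, 0.02], [-0.32, -0.43, -0.85], [0.53, 0.66, -0.53]] 0.9958463541666667
0.1 [0.16895435 0.60122436 0.20252375] [-4.28814770e-01 -3.11200768e+00  2.47464452e-03] 0.0857557183257492 -0.0187
```

View pics/top0.png

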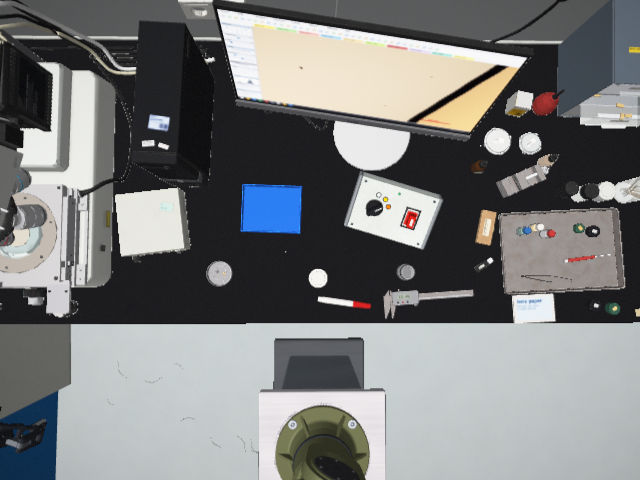

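View pics/side0.png

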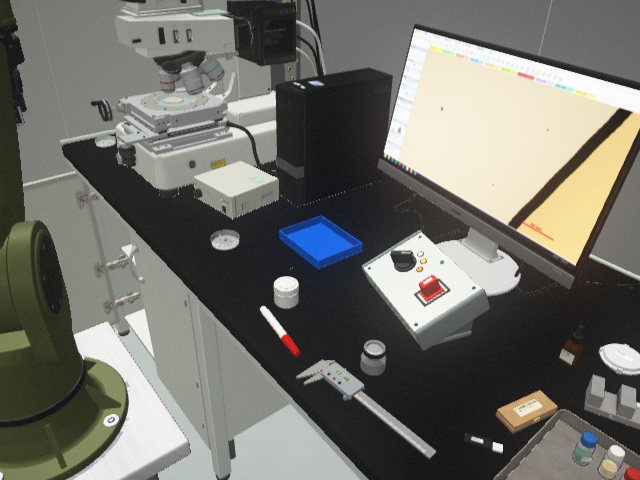

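The top view shows the panel at about (393,210), yawed. The knob is at about (375,208), the red plug at (411,218), and the dots at (379–388,195–207). The tray is at (272,209), the pot at (318,278), the loupe at (405,271) and the dish at (219,273). The side view shows the same layout, with the monitor right behind the panel.

```bash
cat > h.py <<'E'
import numpy as np,cv2,pickle
def cloud(c):
    v,u=np.mgrid[:480,:640];z=c["z_map"];K=c["mtx"]
    P=np.stack([(u-K[0,2])/K[0,0]*z,(v-K[1,2])/K[1,1]*z,z],-1)
    return (P-c["t"])@c["R"]      # R^T (P-t)
def ray_plane(c,uv,n,d):           # points on n.X=d
    uv=np.atleast_2d(uv).astype(float);K=c["mtx"]
    D=np.c_[(uv-K[:2,2])/[K[0,0],K[1,1]],np.ones(len(uv))]@c["R"];o=-c["R"].T@c["t"]
    return o+D*((d-o@n)/(D@n))[:,None]
E
python3 - <<'E'
from h import *
D=pickle.load(open("d0.pkl","rb"))
for n,box in(("top",(335,165,450,255)),("side",(355,225,500,355))):
    c=D[n];W=cloud(c);im=c["image"].astype(int);hsv=cv2.cvtColor(c["image"],cv2.COLOR_RGB2HSV)
    x0,y0,x1,y1=box;B=np.zeros((480,640),bool);B[y0:y1,x0:x1]=1
    m=B&(hsv[...,1]<40)&(hsv[...,2]>150)&(W[...,2]>.04)&(W[...,2]<.14)
    P=W[m];k=np.ones(len(P),bool)
    for _ in range(8):
        o=P[k].mean(0);nn=np.linalg.svd(P[k]-o,full_matrices=0)[2][2];nn*=np.sign(nn[2]);k=abs((P-o)@nn)<.004
    d=o@nn
    print(n,"normal",nn.round(3),"tilt",np.degrees(np.arccos(nn[2])),"yaw of n",np.degrees(np.arctan2(nn[1],nn[0])),k.sum())
    f=m.copy();f[m]=k
    f=cv2.morphologyEx(f.astype(np.uint8),cv2.MORPH_CLOSE,np.ones((15,15)))
    ct=max(cv2.findContours(f,0,2)[0],key=cv2.contourArea)
    G=ray_plane(c,ct[:,0],nn,d)
    x=np.array([0,0,1])-nn*nn[2];x/=np.linalg.norm(x);y=np.cross(nn,x)
    q=np.c_[(G-o)@x,(G-o)@y].astype(np.float32);R=cv2.minAreaRect(q)
    ce=o+R[0][0]*x+R[0][1]*y
    print(" rect",np.round(R[1],3),"ang",R[2],"centre",ce.round(4))
    red=B&((hsv[...,0]<8)|(hsv[...,0]>172))&(hsv[...,1]>150)&(hsv[...,2]>80)
    rp=W[red]; L=np.c_[(rp-ce)@x,(rp-ce)@y,(rp-ce)@nn]
    print(" red n",red.sum(),"panel coords lo/hi",np.percentile(L,[3,50,97],axis=0).round(3).tolist())
    t=L[:,2]>.026;print(" red top mean",L[t].mean(0).round(4),t.sum())
    L=(W-ce)@np.c_[x,y,nn]; kb=B&(np.hypot(L[...,0],L[...,1]-.045)<.03)&(L[...,2]>.024)&(L[...,2]<.036)
    kp=L[kb];mu=kp.mean(0);C=np.linalg.svd(kp[:,:2]-mu[:2])[2][0] if len(kp)<3000 else 0
    print(" knob top",mu.round(4),kb.sum(),"dir",np.degrees(np.arctan2(C[1],C[0])),np.ptp(kp,axis=0).round(3))
    # rectified face view at z=.0 and .03
    for zz in(.0,.03):
        pts=[ce+nn*zz+x*a+y*b for a,b in((.065,.095),(.065,-.095),(-.065,-.095),(-.065,.095))]
        cam=np.array(pts)@c["R"].T+c["t"];uv=(cam/cam[:,2:])@c["mtx"].T
        H=cv2.getPerspectiveTransform(uv[:,:2].astype(np.float32),np.float32([[0,0],[380,0],[380,260],[0,260]]))
        cv2.imwrite(f"pics/f_{n}_{zz}.png",cv2.warpPerspective(c["image"][...,::-1].copy(),H,(380,260)))
    tr=(hsv[...,0]>100)&(hsv[...,0]<125)&(hsv[...,1]>150)&(W[...,2]>.012)&(W[...,2]<.035)&(W[...,0]>.3)&(W[...,0]<.9)
    R=cv2.minAreaRect(W[tr][:,:2].astype(np.float32));print(" tray",R,"z",np.percentile(W[tr][:,2],[5,95]))
    # obstacles near: points over panel surroundings
    for zl,zh in((.1,.2),(.2,.3),(.3,.4),(.4,.6)):
        s=(W[...,2]>zl)&(W[...,2]<zh)&(abs(W[...,1]+.15)<.3)&(W[...,0]>.4)&(W[...,0]<1)&~B
        if s.any():print("  obst",zl,W[s].min(0).round(3),W[s].max(0).round(3))
a=[cv2.imread(f"pics/f_{n}_{z}.png") for n in("top","side") for z in("0.0","0.03")]
cv2.imwrite("pics/face.png",np.vstack([np.hstack(a[:2]),np.hstack(a[2:])]))
E
```

```text
top normal [-0.405  0.123  0.906] tilt 25.023875681118437 yaw of n 163.10793072709654 3559
 rect [0.132 0.201] ang 0.12976756691932678 centre [ 0.593  -0.1649  0.0917]
 red n 126 panel coords lo/hi [[-0.016, -0.054, 0.0], [0.005, -0.041, 0.026], [0.015, -0.035, 0.033]]
 red top mean [ 0.0014 -0.0446  0.0299] 62
 knob top [0.0006 0.0444 0.0293] 94 dir 133.98656563599897 [0.032 0.034 0.01 ]
 tray ((0.6105085015296936, 0.12983019649982452), (0.1501873880624771, 0.1207679957151413), 88.20074462890625) z [0.01449465 0.02570023]
  obst 0.1 [ 0.765 -0.35   0.1  ] [0.864 0.15  0.2  ]
  obst 0.2 [ 0.79  -0.351  0.2  ] [0.883 0.15  0.3  ]
  obst 0.3 [ 0.808 -0.354  0.3  ] [0.903 0.15  0.4  ]
  obst 0.4 [ 0.827 -0.356  0.4  ] [0.918 0.15  0.428]
side normal [-0.403  0.122  0.907] tilt 24.895033041122694 yaw of n 163.0821505085526 5184
 rect [0.132 0.203] ang 0.11608251929283142 centre [ 0.5931 -0.1649  0.0914]
 red n 301 panel coords lo/hi [[-0.017, -0.056, 0.002], [-0.003, -0.052, 0.014], [0.014, -0.04, 0.031]]
 red top mean [-0.0049 -0.0559  0.0373] 78
 knob top [-0.001   0.0437  0.0288] 147 dir -44.944006926062656 [0.033 0.033 0.008]
 tray ((0.6108236908912659, 0.1310996413230896), (0.15682454407215118, 0.12294519692659378), 88.09894561767578) z [0.01265489 0.02358192]
  obst 0.1 [ 0.765 -0.351  0.1  ] [0.866 0.15  0.2  ]
  obst 0.2 [ 0.788 -0.353  0.2  ] [0.885 0.15  0.3  ]
  obst 0.3 [ 0.807 -0.354  0.3  ] [0.903 0.15  0.4  ]
  obst 0.4 [ 0.827 -0.33   0.4  ] [0.914 0.15  0.425]
```

View pics/face.png

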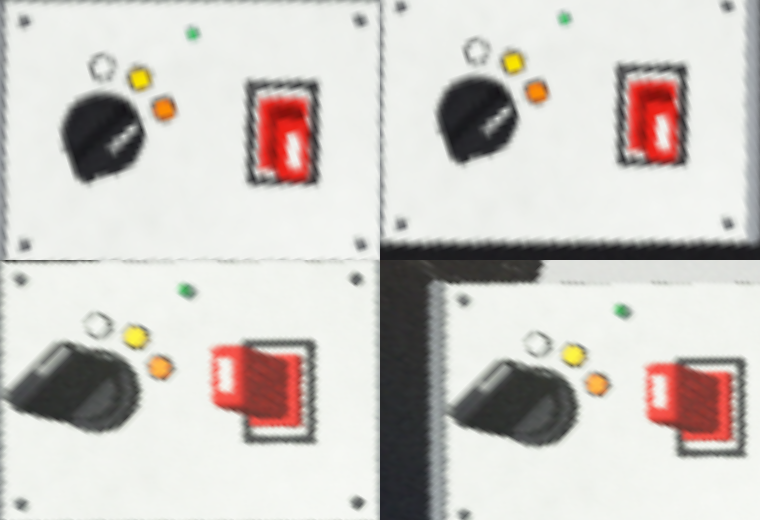

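Both views agree to within 1 mm. The face centre is (0.593,-0.165,0.0915), the tilt is 25.0° and the normal yaw is 163.1°. The knob and plug sit at panel y ≈ ±44.5 mm. In the rectified crops the pointer line runs at about 45° (q ≈ 0.79), between the yellow and orange dots. I'll check IK, then hover over the knob.

```bash
cat >> h.py <<'E'
from scipy.spatial.transform import Rotation as Ro
C=np.array([.593,-.1649,.0915]);n=np.array([-.4045,.1228,.9063]);n/=np.linalg.norm(n)
X=np.array([0,0,1])-n*n[2];X/=np.linalg.norm(X);Y=np.cross(n,X)
def P(x,y,z):return C+x*X+y*Y+z*n
def ori(q,s=1):     # tool z=-n, fingers close across a bar at selector angle q
    b=np.cos(q)*X-np.sin(q)*Y; y=s*np.cross(n,b)
    return Ro.from_matrix(np.c_[np.cross(y,-n),y,-n]).as_rotvec()
E
python3 - <<'E'
from h import *
from bench import r
c=pickle.load(open("d0.pkl","rb"))["top"];W=cloud(c).reshape(-1,3)
m=(W[:,0]>.25)&(W[:,0]<.68)&(W[:,1]>-.3)&(W[:,1]<.45)
print("max z on the way",W[m][:,2].max())
for s in(1,-1):
    for a in((0,.045,.11,.79),(0,.045,.012,.79),(0,.045,.012,-.05),(0,-.045,.008,0),(0,-.045,.15,0)):
        j=r.inverse_kinematics(P(*a[:3]),ori(a[3],s));print(s,a,P(*a[:3]).round(3),None if j is None else np.round(j,2))
for rv in(np.array([np.pi,0,0]),np.array([0,np.pi,0])):
    j=r.inverse_kinematics([.61,.13,.034],rv);print(None if j is None else np.round(j,2))
E
```

```text
max z on the way 1.209790370371963
1 (0, 0.045, 0.11, 0.79) [ 0.562 -0.108  0.191] [-0.15  0.24  0.29  2.11  0.01  0.37  0.61]
1 (0, 0.045, 0.012, 0.79) [ 0.601 -0.12   0.102] [-0.16  0.45  0.38  2.13 -0.58  0.18  1.19]
1 (0, 0.045, 0.012, -0.05) [ 0.601 -0.12   0.102] [0.1  0.42 0.01 2.13 0.44 0.18 1.02]
1 (0, -0.045, 0.008, 0) [ 0.577 -0.207  0.099] [ 0.48  0.43 -0.24  2.13  0.62  0.18  0.97]
1 (0, -0.045, 0.15, 0) [ 0.519 -0.19   0.227] [ 0.01  0.16  0.35  2.09 -0.17  0.47  1.76]
-1 (0, 0.045, 0.11, 0.79) [ 0.562 -0.108  0.191] [-0.72  0.43  1.16  2.11 -0.86  0.54 -1.66]
-1 (0, 0.045, 0.012, 0.79) [ 0.601 -0.12   0.102] [ 0.34  0.44 -0.32  2.13  0.95  0.28  2.82]
-1 (0, 0.045, 0.012, -0.05) [ 0.601 -0.12   0.102] [-0.14  0.45  0.36  2.13 -0.53  0.18 -1.17]
-1 (0, -0.045, 0.008, 0) [ 0.577 -0.207  0.099] [ 0.06  0.45  0.35  2.14 -0.92  0.22 -0.65]
-1 (0, -0.045, 0.15, 0) [ 0.519 -0.19   0.227] [-0.31  0.2   0.76  2.09 -0.39  0.5  -1.15]
[-0.53  0.72  0.48  1.71 -0.44  0.82 -1.42]
[-0.16  0.67 -0.15  1.71  0.14  0.77  1.2 ]
```

```bash
python3 - <<'E'
from h import *
from bench import r
s=r.sense()
r.movel(s["eef_pos"]+[0,0,.12],speed=.3)
r.command_gripper(.05)
r.move_pose(P(0,.045,.11),ori(.79,1))
s=r.sense();print(s["clock"],np.round(s["joint_pos"],2),s["eef_pos"]-P(0,.045,.11),s["gripper_width"])
c=r.read_camera("wrist");cv2.imwrite("pics/w1.png",c["image"][:,:,::-1])
for a in((0,.045,.012,.79),(0,.045,.012,.4),(0,.045,.012,-.05)):
    j=r.inverse_kinematics(P(*a[:3]),ori(a[3],1));print(a,None if j is None else np.round(j,2))
E
```

```text
3.9333 [-0.15  0.24  0.29  2.11  0.01  0.37  0.61] [4.65629147e-04 9.39309431e-04 5.33068444e-05] 0.05000112899124355
(0, 0.045, 0.012, 0.79) [ 0.14  0.42 -0.04  2.13  0.54  0.19  0.08]
(0, 0.045, 0.012, 0.4) [ 0.14  0.42 -0.04  2.13  0.54  0.19  0.47]
(0, 0.045, 0.012, -0.05) [ 0.14  0.42 -0.04  2.13  0.54  0.19  0.92]
```

View pics/w1.png

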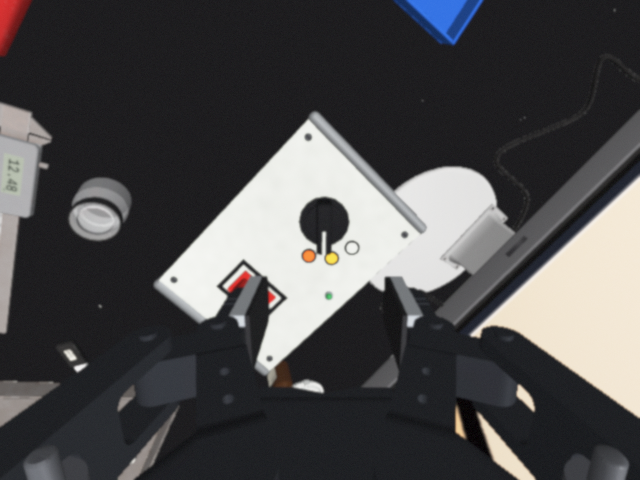

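The wrist view shows the knob at (324,222). The bar is vertical in the image with its white line pointing down, so it lies square between the fingers and q ≈ 0.79 is confirmed. I'll descend, grip and turn.

```bash
python3 - <<'E'
from h import *
from bench import r
p=P(0,.045,.012)
print("contact",r.movel(p,frame=ori(.79),speed=.08,contact_N=8))
s=r.sense();print(s["clock"],(s["eef_pos"]-p).round(4))
r.command_gripper(.0,25)
s=r.sense();print("grip",s["gripper_width"],s["grasp_force"],s["wrist_force"].round(1))
p=s["eef_pos"]
for q in(.6,.4,.2,.05,-.02):
    r.move_pose(p,ori(q));s=r.sense();print(q,s["clock"],(s["eef_pos"]-p).round(4),s["wrist_force"].round(1),s["ft_torque"].round(2),round(s["gripper_width"],4))
E
```

```text
Traceback (most recent call last):
bench.IKError: the arm cannot follow that straight line within its joint ranges
```

```bash
python3 - <<'E'
from h import *
from bench import r
r.move_pose(P(0,.045,.06),ori(.79));s=r.sense();print(s["clock"],np.round(s["joint_pos"],2))
for z in(.045,.03,.02,.012):
    j=r.inverse_kinematics(P(0,.045,z),ori(.79));print(z,None if j is None else np.round(j,2))
try: print(r.movel(P(0,.045,.012),frame=ori(.79),speed=.08,contact_N=8))
except r.IKError as e: print(e)
s=r.sense();print(s["clock"],(s["eef_pos"]-P(0,.045,.012)).round(4))
E
```

```text
4.3 [-0.09  0.34  0.25  2.12 -0.04  0.26  0.66]
0.045 [-0.07  0.37  0.23  2.13 -0.05  0.22  0.67]
0.03 [-0.05  0.4   0.21  2.13 -0.06  0.19  0.67]
0.02 [-0.15  0.43  0.36  2.13 -0.46  0.19  1.07]
0.012 [-0.14  0.45  0.36  2.13 -0.53  0.18  1.14]
the arm cannot follow that straight line within its joint ranges
4.3 [-0.02    0.0061  0.0421]
```

```bash
python3 - <<'E'
from h import *
from bench import r
r.move_pose(P(0,.045,.11),ori(.79))
r.movej([.16,.24,-.06,2.11,.58,.40,.08]);s=r.sense();print(s["eef_pos"],P(0,.045,.11))
r.move_pose(P(0,.045,.06),ori(.79));s=r.sense();print(s["clock"],np.round(s["joint_pos"],2))
for z in(.03,.02,.012):
    j=r.inverse_kinematics(P(0,.045,z),ori(.79));print(z,None if j is None else np.round(j,2))
try: print(r.movel(P(0,.045,.012),frame=ori(.79),speed=.08,contact_N=8))
except r.IKError as e: print(e)
s=r.sense();print(s["clock"],(s["eef_pos"]-P(0,.045,.012)).round(4))
E
```

```text
[ 0.55999363 -0.1642008   0.19493773] [ 0.56157897 -0.10833307  0.19118902]
5.6167 [ 0.2   0.33 -0.14  2.12  0.48  0.3   0.14]
0.03 [ 0.16  0.39 -0.08  2.13  0.53  0.23  0.09]
0.02 [ 0.15  0.41 -0.06  2.13  0.54  0.21  0.07]
0.012 [ 0.14  0.42 -0.05  2.13  0.56  0.19  0.06]
False
6.3667 [0.     0.     0.0003]
```

Swinging the elbow worked, and the fingers are now around the bar. I'll grip and turn.

```bash
python3 - <<'E'
from h import *
from bench import r
r.command_gripper(.0,30)
s=r.sense();print("grip",s["gripper_width"],s["grasp_force"],s["wrist_force"].round(1))
p=P(0,.045,.012)
for q in(.6,.4,.2,.05,-.02):
    r.move_pose(p,ori(q));s=r.sense();print(q,s["clock"],(s["eef_pos"]-p).round(4),s["wrist_force"].round(1),s["ft_torque"].round(2),round(s["gripper_width"],4))
r.wait(.3);r.command_gripper(.05)
r.movel(P(0,.045,.1),speed=.15)
s=r.sense();print(s["clock"],np.round(s["joint_pos"],2))
c=r.read_camera("wrist");cv2.imwrite("pics/w2.png",c["image"][:,:,::-1])
E
```

```text
grip 0.00010209389888472685 0.0 [-0.2  0.8  0.1]
0.6 7.15 [-0.     -0.0001 -0.    ] [-1.1  0.5  0.8] [0.12 0.46 0.08] 0.0003
0.4 7.4 [-0.0001 -0.0001 -0.0001] [ 0.3  0.3 -0.8] [0.15 0.41 0.04] -0.0002
0.2 7.65 [-0.0001 -0.0001 -0.0001] [ 0.1 -0.4 -0.1] [0.11 0.41 0.01] 0.0001
0.05 7.9 [-0.0001 -0.     -0.0001] [ 0.1  0.6 -0.3] [0.13 0.46 0.06] -0.0002
-0.02 8.15 [-0.  0. -0.] [-0.7  0.8  0.4] [0.14 0.48 0.02] 0.0001
9.7167 [ 0.49  0.28 -0.51  2.1   0.61  0.44  0.81]
```

View pics/w2.png

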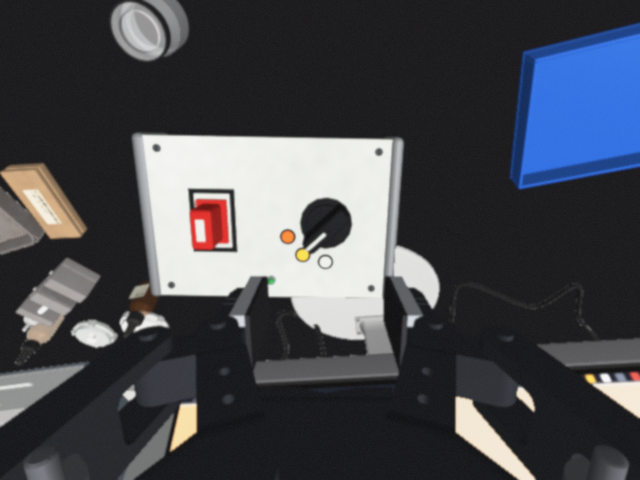

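The knob did not turn. In the wrist view it is at (326,222) with the pointer still between yellow and orange, and the fingers closed on nothing. I'll measure where the knob really is relative to the tool with the wrist depth.

```bash
python3 - <<'E'
from h import *
from bench import r
s=r.sense();c=r.read_camera("wrist");K=c["mtx"];M=c["mount"];print(M.round(3).tolist())
Rt=Ro.from_rotvec(s["orientation"]).as_matrix();print(Rt.round(3).tolist(),"ori err",(Ro.from_rotvec(ori(-.02)).inv()*Ro.from_rotvec(s["orientation"])).magnitude())
v,u=np.mgrid[:480,:640];z=c["z_map"]
Pc=np.stack([(u-K[0,2])/K[0,0]*z,(v-K[1,2])/K[1,1]*z,z],-1)
T=Pc@M[:3,:3].T+M[:3,3]
for nm,uv in dict(knob=(318,222),face=(260,180),plugtop=(200,230),dotw=(325,262),fingerL=(250,310),fingerR=(400,310)).items():
    t=T[uv[1],uv[0]];w=Rt@t+s["eef_pos"];print(nm,z[uv[1],uv[0]],"tool",t.round(4),"panel",((w-C)@np.c_[X,Y,n]).round(4))
c=r.read_camera("top");W=cloud(c)
L=(W-C)@np.c_[X,Y,n]
g=(L[...,2]>.06)&(L[...,2]<.3)&(abs(L[...,0])<.2)&(abs(L[...,1]-.045)<.08);print("gripper pts in panel",g.sum(),L[g].min(0),L[g].max(0))
cv2.imwrite("pics/s3.png",r.read_camera("side")["image"][:,:,::-1])
E
```

```text
[[0.001, -0.964, -0.266, 0.067], [1.0, 0.001, 0.0, -0.0], [0.0, -0.266, 0.964, -0.171], [0.0, 0.0, 0.0, 1.0]]
[[-0.873, 0.273, 0.404], [0.244, 0.962, -0.123], [-0.422, -0.009, -0.907]] ori err 0.001102793227231428
knob 0.2691451 tool [ 0.0028 -0.0062  0.0902] panel [-0.0032  0.0384  0.0091]
face 0.2699471 tool [ 0.0339 -0.0511  0.0996] panel [-0.0334 -0.0072 -0.0002]
plugtop 0.24849357 tool [ 0.0022 -0.0897  0.0686] panel [-0.0009 -0.0452  0.0307]
dotw 0.28586182 tool [-0.0328 -0.0008  0.0977] panel [0.0322 0.0444 0.0015]
fingerL 0.116715774 tool [ 0.0108 -0.0256 -0.0657] panel [-0.0107  0.0189  0.165 ]
fingerR 0.117932886 tool [ 0.0103  0.0248 -0.0646] panel [-0.0112  0.0693  0.1639]
gripper pts in panel 1061 [-0.01409062 -0.02183831  0.12916941] [0.03803789 0.11234857 0.29990654]
```

View pics/s3.png

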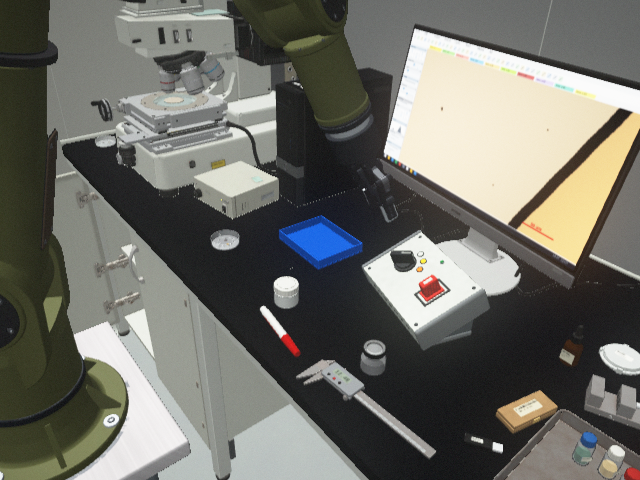

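```bash
python3 - <<'E'
from h import *
from bench import r
r.command_gripper(.012)
s=r.sense();c=r.read_camera("wrist");K=c["mtx"];M=c["mount"];print(s["gripper_width"],K[0,0],K[:2,2])
v,u=np.mgrid[:480,:640];z=c["z_map"]
Pc=np.stack([(u-K[0,2])/K[0,0]*z,(v-K[1,2])/K[1,1]*z,z],-1)
T=Pc@M[:3,:3].T+M[:3,3]
m=(z>0)&(abs(T[...,0])<.03)&(abs(T[...,1])<.04)&(T[...,2]<.04)
print(T[m].min(0),T[m].max(0))
for a in np.arange(-.08,.03,.01):
    k=m&(T[...,2]>a)&(T[...,2]<a+.01)
    if k.any():print(a.round(3),k.sum(),T[k].min(0).round(3),T[k].max(0).round(3),v[k].min())
for y in(-.01,.01):
    pc=M[:3,:3].T@(np.array([0,y,0])-M[:3,3]);print("TCP pix",(K@pc/pc[2])[:2])
cv2.imwrite("pics/w4.png",c["image"][200:,150:500,::-1])
E
```

```text
0.011841842251895524 349.03255421404316 [325.63777771 231.73952078]
[-0.01153965 -0.03999972 -0.13248128] [ 0.02130735  0.03999934 -0.0269608 ]
-0.08 3153 [-0.011 -0.04  -0.08 ] [ 0.014  0.04  -0.07 ] 311
-0.07 1266 [-0.012 -0.024 -0.07 ] [ 0.013  0.024 -0.06 ] 301
-0.06 928 [-0.011 -0.02  -0.06 ] [ 0.012  0.019 -0.05 ] 289
-0.05 831 [-0.011 -0.02  -0.05 ] [ 0.012  0.019 -0.04 ] 279
-0.04 423 [-0.011 -0.019 -0.04 ] [ 0.012  0.019 -0.03 ] 273
-0.03 29 [-0.009 -0.006 -0.03 ] [ 0.002  0.006 -0.027] 288
TCP pix [307.0941507  268.31029924]
TCP pix [345.25121238 268.33920329]
```

View pics/w4.png

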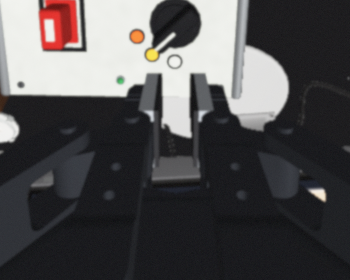

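The fingertips actually stand about 30 mm behind the reported TCP. The wrist depth puts them at tool z ≈ -0.030, and the top camera saw them at panel z = 0.129 with the TCP at 0.100. That explains the miss, since the tips were at 42 mm, above the 30 mm bar. I'll check that the arm can reach 30 mm deeper.

```bash
python3 - <<'E'
from h import *
from bench import r
s=r.sense();print(s["clock"],np.round(s["joint_pos"],2))
def tilt(rv,a): # tip tool axis a rad towards vertical about panel Y
    return (Ro.from_rotvec(Y*a)*Ro.from_rotvec(rv)).as_rotvec()
for a in(0,.1,.2,-.1):
  for q in(.79,.4,-.02):
    for nm,y,z in(("k",.045,-.017),("p",-.045,-.020)):
      j=r.inverse_kinematics(P(0,y,z),tilt(ori(q),a));print(a,q,nm,(Ro.from_rotvec(tilt(ori(q),a)).as_matrix()[2,2]).round(3),None if j is None else np.round(j,2))
E
```

```text
10.4167 [ 0.49  0.28 -0.51  2.1   0.61  0.44  0.81]
0 0.79 k -0.906 [ 0.28  0.49 -0.24  2.13  1.07  0.22 -0.44]
0 0.79 p -0.906 [ 0.61  0.51 -0.44  2.13  1.16  0.24 -0.35]
0 0.4 k -0.906 [ 0.22  0.48 -0.15  2.13  0.97  0.18  0.05]
0 0.4 p -0.906 [ 0.61  0.51 -0.44  2.13  1.16  0.24  0.04]
0 -0.02 k -0.906 [ 0.25  0.49 -0.2   2.13  1.03  0.2   0.41]
0 -0.02 p -0.906 [ 0.61  0.51 -0.44  2.13  1.16  0.24  0.46]
0.1 0.79 k -0.944 [ 0.3   0.5  -0.26  2.02  0.58  0.35  0.06]
0.1 0.79 p -0.944 [ 0.53  0.51 -0.33  2.03  0.54  0.33  0.27]
0.1 0.4 k -0.944 [ 0.36  0.51 -0.34  2.02  0.68  0.38  0.36]
0.1 0.4 p -0.944 [ 0.57  0.52 -0.38  2.03  0.61  0.35  0.59]
0.1 -0.02 k -0.944 [ 0.41  0.52 -0.42  2.02  0.76  0.4   0.7 ]
0.1 -0.02 p -0.944 [ 0.61  0.53 -0.45  2.03  0.69  0.37  0.93]
0.2 0.79 k -0.972 [ 0.37  0.54 -0.34  1.92  0.46  0.52  0.2 ]
0.2 0.79 p -0.972 [ 0.55  0.54 -0.37  1.92  0.42  0.5   0.39]
0.2 0.4 k -0.972 [ 0.42  0.55 -0.43  1.92  0.54  0.55  0.51]
0.2 0.4 p -0.972 [ 0.6   0.55 -0.44  1.92  0.49  0.52  0.71]
0.2 -0.02 k -0.972 [ 0.48  0.56 -0.51  1.91  0.61  0.57  0.86]
0.2 -0.02 p -0.972 [ 0.64  0.56 -0.51  1.92  0.56  0.54  1.07]
-0.1 0.79 k -0.86 [ 0.19  0.48 -0.13  2.23  2.1   0.19 -1.49]
-0.1 0.79 p -0.86 [ 1.06  0.78 -1.23  2.23  1.71  0.78 -0.82]
-0.1 0.4 k -0.86 [ 0.38  0.5  -0.4   2.22  1.86  0.31 -0.84]
-0.1 0.4 p -0.86 [ 1.06  0.78 -1.23  2.23  1.71  0.78 -0.43]
-0.1 -0.02 k -0.86 [ 0.26  0.49 -0.22  2.23  1.99  0.23 -0.56]
-0.1 -0.02 p -0.86 [ 1.06  0.78 -1.23  2.23  1.71  0.78 -0.01]
```

```bash
cat >> h.py <<'E'
def Pt(x,y,z): return P(x,y,z-.030)   # position by true fingertip height z
E
python3 - <<'E'
from h import *
from bench import r
r.command_gripper(.05)
j=[.62,.28,-.72,2.11,.95,.5,.3]
r.move_pose(Pt(0,.045,.10),ori(.79));print(np.round(r.sense()["joint_pos"],2))
for k in range(4):
    try: print("contact",r.movel(Pt(0,.045,.013),frame=ori(.79),speed=.08,contact_N=8));break
    except r.IKError as e:
        print(e); s=r.sense();j=np.array(s["joint_pos"]);j[0]+=.15;j[2]-=.17;j[4]+=.15;j[6]-=.1
        r.movej(j);r.move_pose(Pt(0,.045,.10),ori(.79));print(np.round(r.sense()["joint_pos"],2))
s=r.sense();print(s["clock"],np.round(s["joint_pos"],2),((s["eef_pos"]-Pt(0,.045,.013))@np.c_[X,Y,n]).round(4))
E
```

```text
[ 0.29  0.31 -0.25  2.12  0.55  0.34  0.07]
contact False
12.85 [ 0.21  0.48 -0.13  2.13  0.94  0.18 -0.31] [-0.0002  0.     -0.0002]
```

```bash
python3 - <<'E'
from h import *
from bench import r
r.command_gripper(.0,30)
s=r.sense();print("grip",s["gripper_width"],s["grasp_force"],s["wrist_force"].round(1))
if .009<s["gripper_width"]<.016:
    p=Pt(0,.045,.013)
    for q in(.6,.4,.2,.05,-.03):
        r.move_pose(p,ori(q));s=r.sense();print(q,s["clock"],(s["eef_pos"]-p).round(4),s["wrist_force"].round(1),s["ft_torque"].round(2),round(s["gripper_width"],4))
    r.wait(.2);r.command_gripper(.05)
    r.movel(Pt(0,.045,.12),speed=.15)
    s=r.sense();print(s["clock"],np.round(s["joint_pos"],2))
    c=r.read_camera("wrist");cv2.imwrite("pics/w5.png",c["image"][:,:,::-1])
E
```

```text
grip 0.011066400632187523 33.62824022769928 [-4.  -0.4  4.8]
0.6 13.525 [-0.0004 -0.0003  0.0002] [-4.2 -0.   6. ] [ 0.03  0.81 -0.08] 0.0113
0.4 13.7833 [-0.0004 -0.0003  0.0002] [-5.6 -0.5  5.9] [ 0.07  0.94 -0.13] 0.0111
0.2 14.05 [-0.0004 -0.0003  0.0002] [-5.8 -1.1  6.4] [0.04 0.93 0.01] 0.0113
0.05 14.3 [-0.0004 -0.0003  0.0002] [-5.   0.2  5.9] [-0.03  0.91  0.07] 0.0111
-0.03 14.55 [-0.0005 -0.0003  0.0002] [-5.6 -0.5  6.9] [ 0.09  0.89 -0.13] 0.0111
16.075 [ 0.61  0.32 -0.67  2.11  0.76  0.47  0.67]
```

View pics/w5.png

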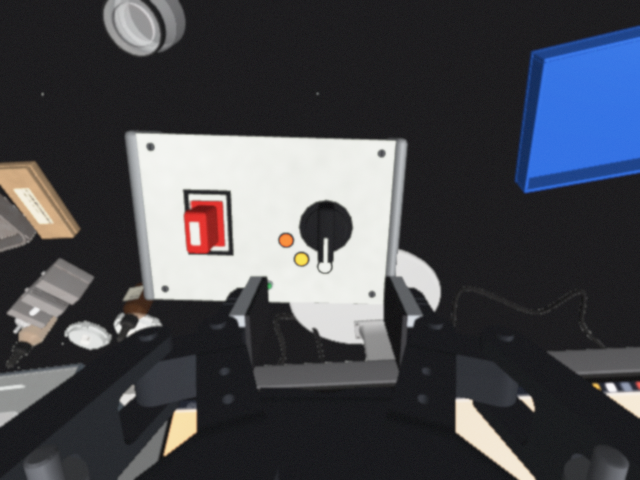

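The knob is at off: the white line at (325,250) points at the white dot at (325,267). Next is the plug.

```bash
python3 - <<'E'
from h import *
from bench import r
r.move_pose(Pt(0,-.045,.09),ori(0));print(np.round(r.sense()["joint_pos"],2))
print("contact",r.movel(Pt(0,-.045,.011),frame=ori(0),speed=.08,contact_N=8))
s=r.sense();print(s["clock"],np.round(s["joint_pos"],2),((s["eef_pos"]-Pt(0,-.045,.011))@np.c_[X,Y,n]).round(4))
r.command_gripper(.0,60)
s=r.sense();print("grip",s["gripper_width"],s["grasp_force"],(s["wrist_force"]@np.c_[X,Y,n]).round(1))
if .013<s["gripper_width"]<.02:
    for z in(.02,.05,.10):
        r.movel(Pt(0,-.045,z),frame=ori(0),speed=.05 if z<.06 else .1);s=r.sense();print(z,s["clock"],(s["wrist_force"]@np.c_[X,Y,n]).round(1),s["gripper_width"].round(4),s["grasp_force"])
    c=r.read_camera("wrist");cv2.imwrite("pics/w6.png",c["image"][:,:,::-1])
E
```

```text
[ 0.79  0.38 -0.65  2.12  0.77  0.36  0.82]
contact False
17.7333 [ 0.56  0.5  -0.36  2.13  1.08  0.2   0.52] [0.0002 0.0004 0.0003]
grip 0.01472799494282386 59.01920735836029 [-0.7  0.2  7.3]Traceback (most recent call last):
  File "<stdin>", line 10, in <module>
AttributeError: 'float' object has no attribute 'round'
```

```bash
python3 - <<'E'
from h import *
from bench import r
for z in(.05,.12):
    r.movel(Pt(0,-.045,z),frame=ori(0),speed=.05 if z<.06 else .1);s=r.sense();print(z,s["clock"],(s["wrist_force"]@np.c_[X,Y,n]).round(1),s["gripper_width"],s["grasp_force"])
print(np.round(s["joint_pos"],2))
for a in np.arange(0,6.3,.4):
    rv=(Ro.from_euler("z",a)*Ro.from_rotvec([np.pi,0,0])).as_rotvec()
    q=[r.inverse_kinematics([.61,.13,zz],rv) for zz in(.005,.15)];print(round(a,1),[None if j is None else np.round(j,2).tolist() for j in q])
c=r.read_camera("wrist");cv2.imwrite("pics/w6.png",c["image"][:,:,::-1])
E
```

```text
0.05 19.225 [0.3 0.6 0. ] 0.014864105336198903 60.58428883552551
0.12 20.075 [-0.1  0.3 -0.1] 0.014582897837068608 60.58085560798645
[ 0.9   0.33 -0.78  2.11  0.7   0.43  0.89]
0.0 [[-0.2, 0.71, -0.08, 1.73, 0.08, 0.71, -1.89], [-0.17, 0.54, -0.12, 1.58, 0.07, 1.02, -1.89]]
0.4 [[-0.16, 0.71, -0.14, 1.73, 0.14, 0.71, -1.55], [-0.13, 0.55, -0.2, 1.58, 0.12, 1.02, -1.53]]
0.8 [[-0.12, 0.71, -0.22, 1.73, 0.21, 0.72, -1.21], [-0.07, 0.55, -0.29, 1.58, 0.18, 1.03, -1.18]]
1.2 [[-0.06, 0.72, -0.32, 1.73, 0.31, 0.74, -0.9], [-0.01, 0.56, -0.4, 1.58, 0.24, 1.05, -0.84]]
1.6 [[0.01, 0.74, -0.43, 1.73, 0.42, 0.77, -0.6], [0.04, 0.58, -0.49, 1.58, 0.3, 1.06, -0.49]]
2.0 [[0.04, 0.75, -0.49, 1.72, 0.47, 0.79, -0.24], [0.08, 0.59, -0.55, 1.58, 0.34, 1.07, -0.13]]
2.4 [[0.06, 0.76, -0.53, 1.72, 0.5, 0.8, 0.12], [0.13, 0.6, -0.64, 1.58, 0.39, 1.09, 0.22]]
2.8 [[0.11, 0.77, -0.61, 1.72, 0.58, 0.83, 0.46], [0.21, 0.64, -0.79, 1.58, 0.49, 1.13, 0.54]]
3.2 [[0.17, 0.8, -0.72, 1.72, 0.66, 0.88, 0.78], [0.28, 0.69, -0.94, 1.58, 0.59, 1.18, 0.84]]
3.6 [[0.22, 0.84, -0.83, 1.72, 0.76, 0.93, 1.11], [0.32, 0.72, -1.04, 1.58, 0.65, 1.23, 1.19]]
4.0 [[0.28, 0.89, -0.96, 1.72, 0.85, 1.0, 1.43], [0.33, 0.73, -1.07, 1.58, 0.67, 1.24, 1.57]]
4.4 [[0.31, 0.93, -1.04, 1.72, 0.91, 1.06, 1.78], [0.36, 0.77, -1.15, 1.57, 0.73, 1.28, 1.92]]
4.8 [[0.35, 0.98, -1.14, 1.72, 0.98, 1.13, 2.12], [0.4, 0.84, -1.3, 1.57, 0.82, 1.37, 2.24]]
5.2 [[0.39, 1.06, -1.29, 1.72, 1.08, 1.25, 2.45], [0.38, 0.81, -1.23, 1.57, 0.78, 1.32, 2.68]]
5.6 [[0.4, 1.09, -1.34, 1.72, 1.11, 1.29, 2.83], [-0.83, 0.81, 1.15, 1.59, -0.77, 1.26, -1.8]]
6.0 [[-0.25, 0.71, 0.0, 1.73, -0.0, 0.71, -2.1], [-0.22, 0.54, -0.05, 1.58, 0.03, 1.02, -2.13]]
```

View pics/w6.png

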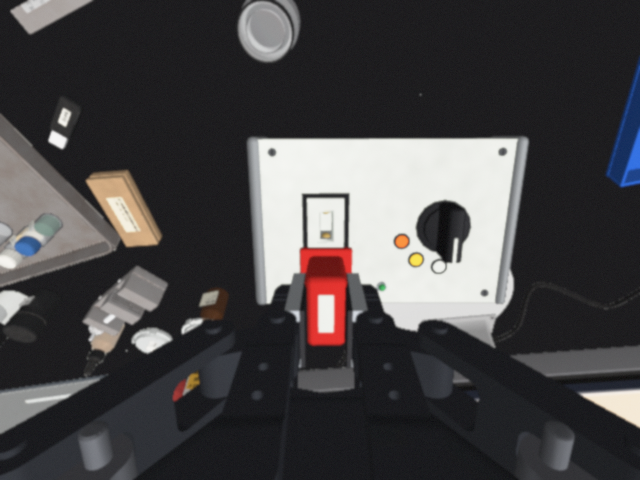

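The plug is out and held squarely; its grip is at (325,305), the socket is empty and the knob is still at off. Next I'll move over the tray, lower until contact and release.

```bash
python3 - <<'E'
from h import *
from bench import r
rv=(Ro.from_euler("z",2.8)*Ro.from_rotvec([np.pi,0,0])).as_rotvec()
s=r.sense();r.movel(s["eef_pos"]+[-.03,0,.06],speed=.15)
r.move_pose([.61,.13,.16],rv)
r.movel([.61,.13,.03],speed=.12)
print("contact",r.movel([.61,.13,-.004],speed=.02,contact_N=2.5))
s=r.sense();print(s["clock"],s["eef_pos"],s["wrist_force"].round(1),s["gripper_width"])
E
```

```text
contact True
24.3333 [0.60999364 0.13000862 0.00824427] [-0.6 -0.6  6.2] 0.014696526475429595
```

Contact came at TCP z = 8.2 mm, against about 7 mm expected, so the blade is standing on the floor. I'll release gently, retreat and check.

```bash
python3 - <<'E'
from h import *
from bench import r
r.command_gripper(.03);r.wait(.3)
r.movel([.61,.13,.12],speed=.08)
r.movel([.53,.22,.25],speed=.2);r.wait(.3)
c=r.read_camera("side");W=cloud(c);hsv=cv2.cvtColor(c["image"],cv2.COLOR_RGB2HSV)
m=((hsv[...,0]<8)|(hsv[...,0]>172))&(hsv[...,1]>150)&(hsv[...,2]>60)&(abs(W[...,0]-.61)<.08)&(abs(W[...,1]-.13)<.1)
print(m.sum(),W[m].min(0).round(3),W[m].max(0).round(3));s=r.sense();print(s["clock"],s["wrist_force"].round(1))
cv2.imwrite("pics/s7.png",c["image"][180:380,200:520,::-1])
E
```

```text
201 [0.589 0.113 0.019] [0.622 0.143 0.058]
27.875 [ 0.1  1.  -0. ]
```

View pics/s7.png

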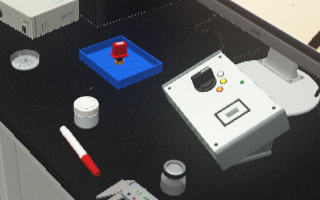

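The plug is standing at rest in the tray at crop pixel (118,50), with its origin at about 26 mm and its top at 57 mm. The knob is at off and the bystanders have not moved.

```bash
python3 -c "
from bench import r
print(r.job_done())"
```

```text
the job is handed in; nothing more can be done
None
```

The job is handed in: the knob was turned to off first, then the plug was pulled straight out and set upright on its blade, at rest inside the blue tray; the pot, loupe and dish were not touched, and the judge returned no verdict.

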